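Tighten a castle nut to the next slot and lock it with its pin

TASK

The castle nut on the stub axle, which is clamped upright in its stand, sits between slots. Tighten it (clockwise seen from above) just as far as the next slot that lines up with the axle's cross hole, without going on past that slot or backing off to the one before. Then push the slimmer of the two flat-headed locking pins gently, without forcing it, through slot and cross hole until its collar is fully home against the nut, and let go; leave the thick pin and everything else where it is.

Things in the scene. Friction and masses are not known exactly. Their poses are not given: they have to be found in the camera images.
- axle_stand: steel stand fixed to the bench, place and yaw differ each time, with a bare steel stub axle clamped upright in it. Origin on the bench, on the axle's vertical axis; z up. Base plate 110 x 110 x 12 mm (corner bolts to z 19), round clamp 72 mm across to z 18, 58 mm to z 32, a clamp screw lug to 40 mm out. The axle's cross hole runs level along the stand's x axis, open on both sides
- axle_mean (a point): point fixed to the stand on the axle's axis, 75 mm above the bench: the cross hole's centre on average. The axle is clamped up to 10 mm higher or lower each time (not told: feel or see it) and does not move. Spindle 27 mm across, its flat top 19 mm above the hole's centre; hole 9.2 mm, no chamfer; washer and shank under the nut 44 mm across
- castle_nut (a joint): turn of the nut in rad, growing clockwise seen from above (tightening); 0 where the wanted slot lines up with the cross hole; starts between -0.85 and -0.3; the slot before lines up at -1.047. The pin passes within about 0.07 of 0. Turns stiffly (about 0.4 N m), stays where it is left, neither rises nor sinks
- nut_axis (a point): same point as axle_mean; the nut's shape: steel hexagon, 46 mm across flats, from 24 mm below to 6 mm above the cross hole's centre. Six slots, one in the middle of each flat, 11.5 mm wide, open on top, floor 6 mm below the hole's centre. Flats and slots face the directions (axle_stand yaw - castle_nut value + k x 60 degrees)
- slim_pin: loose steel pin that fits, 100 to 160 g, lying level. Origin on its underside below the front face of its collar; x along the shank to the tip, z up. Round shank 8 mm thick, x = 0 to 60 mm, tip chamfered 1 mm, axis 15 mm above the origin; collar 21 mm across, x = -5 to 0; flat upright head x = -35 to -5, 14 mm thick (y), 30 mm high (z 0 to 30), to be pinched across y from above
- slim_pin_mid (a point): point on the slim pin's shank axis 23 mm ahead of its collar's front face; it lies at the cross hole's centre when the pin is fully home, with the collar against a flat of the nut. The pin may go in from either side
- thick_pin: loose pin of the same shape and frame as slim_pin, but with a shank 12 mm thick: it does not fit. It may lie on either side; leave it alone
- spanner_17: loose flat combination spanner, 208 mm, bystander; origin at the middle of its underside
- sprocket: loose toothed chain sprocket, 60 mm across, bystander; origin at the middle of its underside
- grease_pot: loose green pot with grey lid, 78 mm across, 64 mm high, bystander; origin at the middle of its underside
- threadlock: loose small white bottle with pointed red cap, 120 mm high, bystander; origin at the middle of its underside
Things that resemble listed ones, but are neither listed nor needed, are in the scene too. Leave any blue look-alike of the slim_pin alone.

How it is judged:
By the outcome, as a careful person would: the job done as asked, in the order asked, and still so for the second after the job is handed in, with the robot touching nothing.
It also fails if it takes over 64 s, if anything falls off the work surface, if the arm or the gripper's body presses on something with over 40 N, if the wrist force passes 120 N, or if a joint passes its speed limit or range.

ROBOT

A 7-joint arm with a two-finger parallel gripper is mounted at the origin on a cart in front of the work surface, level with it; the furniture and walls round the work are solid. World frame = base frame: x ahead of the robot, y to its left, z up, the work surface at z = 0. Lengths are in m, angles in rad, forces in N, time in s.
With the tool pointing down it reaches from about 0.4 to 0.875 m from the base axis. Payload 6.5 kg.
Tool frame: the origin (TCP) lies midway between the tips of the shut fingers; the grasp point (between the pads) lies 19 mm behind it (grasp_offset is the distance from the TCP to the grasp point, in m); z points along the fingers, y is the line along which they close (so a half turn about z gives the same grasp; the last joint's range is limited). The gripper opens to 88 mm and grips with 3 to 60 N. Pads are 18 mm wide; open, the fingers measure 123 mm over their backs; the gripper's body (75 mm by 187 mm) begins 45 mm behind the grasp point.
Start: joints at [-1.328, 0.536, -0.004, 1.538, 0.003, 1.067, -0.071], TCP at [0.198, 0.619, 0.239] pointing down, gripper open.
Joint ranges: [-2.7, 2.7], [-0.37, 2.16], [-1.27, 1.26], [0.24, 2.4], [-1.31, 4.45], [0.19, 1.91], [-2.76, 2.76]. Speed limits (rad/s): [2.39, 2.39, 3.14, 3.14, 3.14, 3.14, 3.14].

INTERFACE

Orientations are given as a unit quaternion [w, x, y, z].
In Python, from cell import sense, camera, sign_off, boxes_of, grasp_offset gives the robot as it stands. The module is installed in compiled form; this text tells all that it offers.
- The arm moves only by the tool move_arm, never from a script. Its argument "series" is a list of rows, each an object of numbers: "ax", "ay", "az": the turn, a rotation vector about the tool's x, y, z in degrees; "x", "y", "z": the shift along the tool's x, y, z in mm; "fingers": the opening, from 0 (shut) to 1 (fully open). A call has 1 to 10 rows; each row is the pose to reach, as a shift and turn from the pose commanded when the call began, along the tool's axes at that moment; what a row does not reach only later rows make up. A row lasts 1/12 s, in which the tool goes at most 41.7 mm and 7.16 degrees, less where a joint would pass 70% of its speed; a pose out of reach is approached as far as the arm can. A call with a gripper value outside its range is refused whole. The fingers move at their own pace and stop on an object; the grip force is fixed at half the most. Time passes only in rows, so rows that repeat a pose let the fingers close. It gives the time, the measured TCP pose, the force, the opening and the grip force at its end, in the units of the state.
- sense(): the state, without advancing time (a new reading comes with each control period).
- camera(name): name is "scene" or "top"; returns a dict with "frame" (400x640x3 uint8, red, green, blue), "range_z" (400x640 float32, m along the optical axis (not along the pixel's ray), 0 where there is no reading), "camera_matrix" (3x3 intrinsics, pixels), "origin" and "rotation" of the camera in the world. Camera axes: x right, y down, z forward; pixel columns grow to the right and rows downward; lengths in m; the calibration is good to about 2 mm. A picture is of the moment at which its call begins.
- sign_off(): hands the job in; it is judged then, once.
Trained networks look in a picture, given as the dict that the camera call returned (one of the last four; its "shot" number tells which), for a name from the list of things; names that differ only in an ending like _2 or _b are one class to them, and where a whole thing is asked for, a point or a joint stands for the part that bears it (a point fixed in the world has none). Each returns a list of dicts, best first, with "confidence" (0 to 1); they miss things now and then, are a little off and sometimes report something else, mostly with a low value. They report only what shows in the picture. A call takes as long as a camera call. They do not tell look-alikes from the thing itself.
- boxes_of(thing, picture): "xyz" ([x, y, z] in m, in world coordinates, good to about 4 mm: the middle of the surface that is visible of it).
The state is a dict: "t": time; "qpos": joint angles; "dq": joint speeds; "joint_efforts": joint torques, N m; "eef_pos": TCP position; "orientation": TCP orientation; "force": force on the tool from outside, world axes, zero at the start; "moment": the same for the moment, N m; "width": finger opening in m; "grasp_force": force on a finger pad.
Only numpy, scipy, OpenCV 4.12 (cv2) and the standard library are available. Lean on these libraries where they do the work, as an engineer would, in place of code of your own. Each camera call takes 0.05 s, during which the arm holds its last target. There are 200 camera calls.

## Working session

There is one attempt and no reset: what is moved stays moved. The work goes in short steps, Python scripts to look and compute and a tool call to move; the robot and the scene stay as the last step left them, time stands still between calls to the robot, and variables do not carry over. Pictures are saved under pics/ and viewed, at most 10 in all, crops included, and the job is handed in when it is done.

Besides the shell and the picture viewer there is one more tool, called after "Call:" as name(argument=value, ...), one argument or row to a line, values as JSON. move_arm: Moves the arm, as the interface text tells. Its arguments: {"type":"object","properties":{"series":{"type":"array"}},"required":["series"]}

```bash
mkdir -p pics; cat > h.py <<'E'
import numpy as np, cv2
from cell import sense, camera, sign_off, boxes_of, grasp_offset
def pts(p):
    z=p["range_z"];K=p["camera_matrix"];v,u=np.mgrid[:400,:640]
    c=np.dstack([(u-K[0,2])/K[0,0]*z,(v-K[1,2])/K[1,1]*z,z])
    return c@np.array(p["rotation"]).T+np.array(p["origin"])
def proj(p,X):
    c=(np.array(X)-p["origin"])@np.array(p["rotation"]);K=p["camera_matrix"]
    return (c[...,:2]/c[...,2:])*[K[0,0],K[1,1]]+[K[0,2],K[1,2]]
def save(n,im,s=1): cv2.imwrite("pics/"+n+".png",cv2.resize(im[...,::-1],None,fx=s,fy=s,interpolation=cv2.INTER_CUBIC))
E
cat > a.py <<'E'
from h import *
print(sense(),grasp_offset)
for n in ["scene","top"]:
    p=camera(n); save(n+"0",p["frame"],1.25); np.save(n+"0.npy",p,allow_pickle=True)
    print(n,p["origin"],np.array(p["rotation"]).round(3).tolist(),p["camera_matrix"][0][0])
    for t in ["axle_stand","castle_nut","slim_pin","thick_pin","spanner_17","sprocket","grease_pot","threadlock"]:
        for b in boxes_of(t,p)[:4]: print(t,round(b["confidence"],2),np.round(b["xyz"],3),proj(p,b["xyz"]).round())
E
python3 a.py
```

```text
{'t': 0.0, 'qpos': array([-1.32817775,  0.53719298, -0.00441129,  1.53884991,  0.00262127,
        1.06732055, -0.07119945]), 'dq': array([ 0.00072893,  0.00058601,  0.00030013, -0.0002608 ,  0.00043391,
        0.00161179,  0.00099479]), 'joint_efforts': array([ 3.90262667e-04, -5.70993412e+01,  9.90938656e-01, -2.51602077e+01,
       -5.62550349e-02,  1.80946675e-02,  1.56915830e-04]), 'eef_pos': array([0.19740762, 0.61865102, 0.23783104]), 'orientation': array([-5.51894895e-05,  1.53767120e-01,  9.88106722e-01, -8.81006726e-04]), 'force': array([-1.23317105,  0.52616794,  0.20153761]), 'moment': array([0.01584256, 0.05518466, 0.02115246]), 'grasp_force': 0.0, 'width': 0.08821932272626802} 0.0187
scene [-0.06572927 -0.37774356  0.79718002] [-0.328, 0.811, -0.447, 0.189] 488.802565194349Traceback (most recent call last):
  File "a.py", line 7, in <module>
    for b in boxes_of(t,p)[:4]: print(t,round(b["confidence"],2),np.round(b["xyz"],3),proj(p,b["xyz"]).round())
                                                                                      ~~~~^^^^^^^^^^^^
  File "h.py", line 8, in proj
    c=(np.array(X)-p["origin"])@np.array(p["rotation"]);K=p["camera_matrix"]
      ~~~~~~~~~~~~~~~~~~~~~~~~~^~~~~~~~~~~~~~~~~~~~~~~~
ValueError: matmul: Input operand 1 has a mismatch in its core dimension 0, with gufunc signature (n?,k),(k,m?)->(n?,m?) (size 4 is different from 3)
```

```bash
sed -i 's/np.array(p\["rotation"\])/RM(p)/g' h.py; cat >> h.py <<'E'
from scipy.spatial.transform import Rotation as R
def RM(p): w,x,y,z=p["rotation"]; return R.from_quat([x,y,z,w]).as_matrix()
E
python3 a.py
```

```text
{'t': 0.1, 'qpos': array([-1.32817959,  0.53708982, -0.00443338,  1.53872064,  0.00256552,
        1.0672991 , -0.07118563]), 'dq': array([-0.00050923, -0.00215762, -0.00108967, -0.00351417,  0.00058045,
        0.00062373,  0.00073292]), 'joint_efforts': array([ 1.63176435e-03, -5.72074842e+01,  9.93119180e-01, -2.52234060e+01,
       -5.62921632e-02,  1.34180929e-02,  4.47578861e-05]), 'eef_pos': array([0.19739899, 0.61874495, 0.23794804]), 'orientation': array([-7.42511334e-05,  1.53763478e-01,  9.88107394e-01, -7.52011434e-04]), 'force': array([-0.45076635,  0.3707912 , -0.18506175]), 'moment': array([0.02502285, 0.01913561, 0.00176321]), 'grasp_force': 0.0, 'width': 0.08814012043341994} 0.0187
scene [-0.06572927 -0.37774356  0.79718002] [-0.328, 0.811, -0.447, 0.189] 488.802565194349
axle_stand 0.76 [ 0.547 -0.052  0.02 ] [339. 228.]
castle_nut 0.58 [ 0.548 -0.045  0.064] [337. 212.]
slim_pin 0.76 [ 0.405 -0.089  0.021] [318. 282.]
slim_pin 0.68 [ 0.463 -0.206  0.018] [386. 289.]
slim_pin 0.58 [0.411 0.103 0.02 ] [241. 239.]
thick_pin 0.71 [0.493 0.216 0.019] [225. 195.]
spanner_17 0.61 [0.366 0.008 0.004] [266. 279.]
sprocket 0.98 [ 0.677 -0.121  0.01 ] [395. 207.]
grease_pot 0.62 [0.651 0.16  0.058] [285. 153.]
threadlock 0.86 [ 0.649 -0.249  0.06 ] [448. 222.]
top [ 0.45665576 -0.00137658  1.13073007] [0.026, -0.702, 0.711, -0.031] 401.6395279731473
axle_stand 0.91 [ 0.559 -0.033  0.01 ] [328. 198.]
castle_nut 0.45 [ 0.556 -0.04   0.07 ] [331. 197.]
slim_pin 0.53 [ 0.474 -0.194  0.016] [386. 228.]
thick_pin 0.72 [0.504 0.216 0.02 ] [238. 219.]
spanner_17 0.88 [0.373 0.01  0.004] [313. 265.]
grease_pot 0.56 [0.659 0.168 0.062] [253. 160.]
threadlock 0.52 [ 0.658 -0.238  0.072] [405. 158.]
threadlock 0.5 [ 0.558 -0.034  0.011] [328. 198.]
```

```bash
python3 - <<'E'
import cv2
print(cv2.imread("pics/scene0.png").shape)
E
```

```text
(500, 800, 3)
```

View pics/scene0.png

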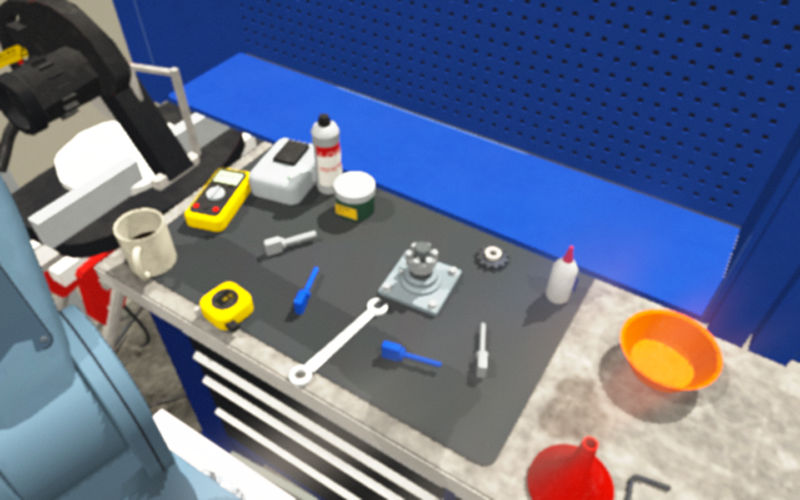

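View pics/top0.png

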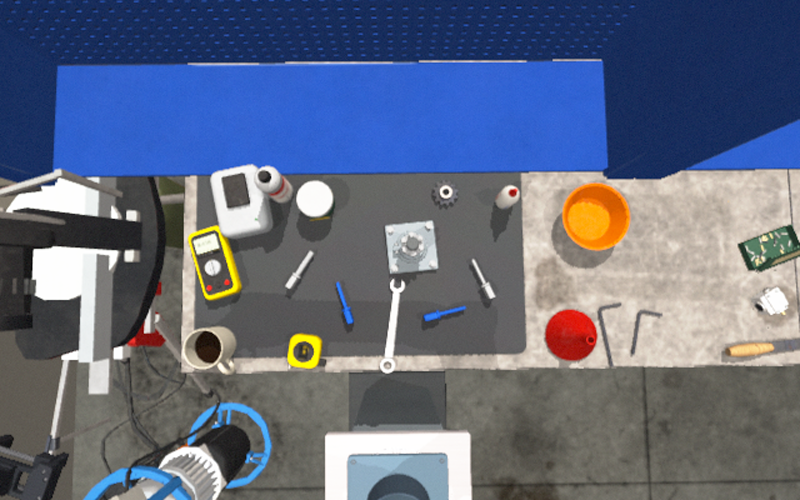

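```bash
python3 - <<'E'
from h import *
rows=[]
for n in ["top","scene"]:
    p=np.load(n+"0.npy",allow_pickle=True).item()
    ims=[]
    for X in ([.504,.216,.015],[.474,-.20,.015],[.556,-.04,.06]):
        u,v=proj(p,X).round().astype(int)
        s=26 if n=="top" else 33
        ims.append(cv2.resize(p["frame"][v-s:v+s,u-s:u+s],(264,264),interpolation=cv2.INTER_CUBIC)); print(n,u-s,v-s,264/2/s)
    rows.append(np.hstack(ims))
save("crop0",np.vstack(rows))
p=np.load("top0.npy",allow_pickle=True).item()
# pins: points above bench, grid list
for n in ["top","scene"]:
  p=np.load(n+"0.npy",allow_pickle=True).item(); W=pts(p)
  for c in ([.504,.216],[.474,-.20]):
    m=(np.hypot(W[...,0]-c[0],W[...,1]-c[1])<.075)&(W[...,2]>.006)&(W[...,2]<.05)
    P=W[m]; mu=P[:,:2].mean(0); d=np.linalg.svd(P[:,:2]-mu)[2][0]; d*=np.sign(d[0]) 
    s=(P[:,:2]-mu)@d; t=(P[:,:2]-mu)@[-d[1],d[0]]
    print(n,c,len(P),"mu",mu.round(4),"dir",np.degrees(np.arctan2(d[1],d[0])).round(1),s.min(),s.max())
    for a in np.arange(-.06,.065,.008):
        k=(s>=a)&(s<a+.008)
        if k.any(): print("  %.3f n%d t %.4f..%.4f z %.4f"%(a,k.sum(),t[k].min(),t[k].max(),P[k,2].max()))
E
```

```text
top 212 193 5.076923076923077
top 362 202 5.076923076923077
top 305 171 5.076923076923077
scene 195 161 4.0
scene 353 251 4.0
scene 304 177 4.0
top [0.504, 0.216] 186 mu [0.507  0.2141] dir -32.0 -0.042060805827857296 0.05224904960935377
  -0.044 n15 t -0.0051..0.0077 z 0.0317
  -0.036 n19 t -0.0549..0.0094 z 0.0332
  -0.028 n20 t -0.0058..0.0079 z 0.0329
  -0.020 n21 t -0.0406..0.0413 z 0.0331
  -0.012 n19 t -0.0093..0.0725 z 0.0275
  -0.004 n14 t -0.0047..0.0354 z 0.0237
  0.004 n13 t -0.0049..0.0058 z 0.0240
  0.012 n12 t -0.0300..0.0047 z 0.0252
  0.020 n15 t -0.0544..0.0063 z 0.0254
  0.028 n13 t -0.0048..0.0568 z 0.0259
  0.036 n12 t -0.0052..0.0059 z 0.0227
  0.044 n12 t -0.0049..0.0049 z 0.0241
  0.052 n1 t 0.0018..0.0018 z 0.0224
top [0.474, -0.2] 163 mu [ 0.4759 -0.1921] dir 16.3 -0.062901886691325 0.06328789374312987
  -0.044 n8 t -0.0046..0.0602 z 0.0286
  -0.036 n18 t -0.0146..0.0565 z 0.0323
  -0.028 n19 t -0.0137..-0.0003 z 0.0352
  -0.020 n21 t -0.0686..0.0014 z 0.0328
  -0.012 n21 t -0.0131..0.0064 z 0.0323
  -0.004 n14 t -0.0118..0.0018 z 0.0259
  0.004 n9 t -0.0059
[... 832 characters left out ...]
..0.0062 z 0.0228
  0.052 n11 t -0.0060..0.0078 z 0.0227
scene [0.474, -0.2] 283 mu [ 0.4687 -0.1964] dir 13.6 -0.03796698260906545 0.06638859668310325
  -0.044 n6 t 0.0515..0.0575 z 0.0186
  -0.036 n30 t -0.0132..0.0590 z 0.0288
  -0.028 n64 t -0.0173..-0.0026 z 0.0337
  -0.020 n28 t -0.0148..-0.0007 z 0.0332
  -0.012 n27 t -0.0129..0.0010 z 0.0327
  -0.004 n24 t -0.0130..0.0044 z 0.0319
  0.004 n17 t -0.0148..0.0050 z 0.0258
  0.012 n13 t -0.0045..0.0023 z 0.0208
  0.020 n12 t -0.0028..0.0036 z 0.0224
  0.028 n13 t -0.0007..0.0056 z 0.0209
  0.036 n14 t -0.0013..0.0069 z 0.0203
  0.044 n15 t -0.0001..0.0081 z 0.0219
  0.052 n14 t 0.0021..0.0103 z 0.0209
  0.060 n6 t 0.0037..0.0090 z 0.0201
```

View pics/crop0.png

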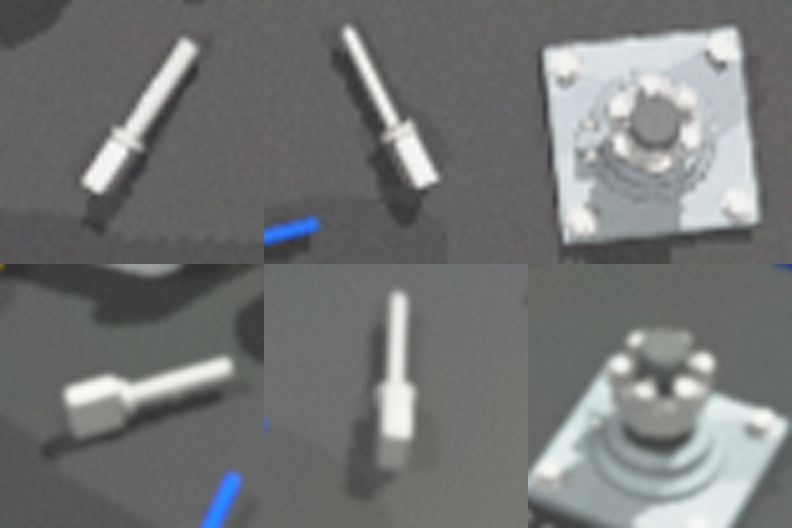

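Right steel pin (top image 386,228; scene 386,289) has the thin shank (top at z≈20.5 mm, against ≈23.5 mm for the left one at top 238,219); the crop confirms right = slim_pin, left = thick_pin. The blue ones (scene 241,239 and 318,282) are look-alikes. Now the stand's pose and the nut's angle.

```bash
cat > b.py <<'E'
from h import *
from scipy.optimize import minimize
from scipy.ndimage import map_coordinates as mc
for n in ["top","scene"]:
    ps=[camera(n) for _ in range(5)]; p=ps[0]
    G=np.mean([q["frame"].astype(float).mean(2) for q in ps],0)
    Z=np.array([q["range_z"] for q in ps]); p["range_z"]=np.median(Z,0); W=pts(p)
    gx=cv2.Sobel(G,cv2.CV_64F,1,0);gy=cv2.Sobel(G,cv2.CV_64F,0,1);M=cv2.GaussianBlur(np.hypot(gx,gy),(0,0),.7)
    s=np.linspace(-.05,.05,60);h=.055
    sq=np.vstack([np.c_[s,0*s+h],np.c_[s,0*s-h],np.c_[0*s+h,s],np.c_[0*s-h,s]])
    def sc(a):
        c,t=np.cos(a[2]),np.sin(a[2]);X=sq@np.array([[c,t],[-t,c]])+a[:2]
        uv=proj(p,np.c_[X,np.full(len(X),.012)]);return -mc(M,[uv[:,1],uv[:,0]],order=1).mean()
    best=min((minimize(sc,[.556+dx,-.037+dy,w],method="Nelder-Mead",options=dict(initial_simplex=[[.556+dx,-.037+dy,w],[.56+dx,-.037+dy,w],[.556+dx,-.033+dy,w],[.556+dx,-.037+dy,w+.05]])) for dx in(-.01,-.005,0,.005,.01) for dy in(-.01,-.005,0,.005,.01) for w in (-.1,0,.1)),key=lambda r:r.fun)
    x,y,w=best.x;print(n,best.x,np.degrees(w),best.fun)
    r=np.hypot(W[...,0]-x,W[...,1]-y);print(" bench",np.median(W[(r>.09)&(r<.11)][:,2]),"plate",np.median(W[(r>.045)&(r<.052)][:,2]))
    m=(r<.03)&(W[...,2]>.082);P=W[m];print(" spindle n",len(P),P.mean(0),np.percentile(P[:,2],[10,50,90]), np.sort(W[r<.03][:,2])[::-12][:12].round(3))
    zt=np.percentile(P[:,2],50);hc=zt-.019
    c0=P.mean(0)[:2]
    for cen in ([x,y],c0):
      for rr in (.0165,.019,.0215):
        th=np.arange(0,2*np.pi,np.pi/180)
        uv=proj(p,np.c_[cen[0]+rr*np.cos(th),cen[1]+rr*np.sin(th),0*th+hc+.006])
        f=mc(G,[uv[:,1],uv[:,0]],order=1);F=[(f*np.exp(-1j*k*th)).mean() for k in range(10)]
        print("  r",rr,"tooth dir",np.degrees(np.angle((f*np.exp(1j*6*th)).mean()))/6%60,np.abs(F[1:]).round(1))
E
python3 b.py
```

```text
top [ 0.56100244 -0.03633337  0.09126699] 5.2292132817152055 -336.62514880464516
 bench 0.0004882226176573523 plate 0.012468139589595362
 spindle n 97 [ 0.55973477 -0.03560781  0.09219149] [0.08277019 0.09337893 0.09515783] [0.096 0.095 0.094 0.094 0.093 0.093 0.092 0.087 0.082 0.081 0.081 0.081]
  r 0.0165 tooth dir 5.131461623446506 [ 9.2  3.3  2.3  9.3  4.3 10.4  4.3  0.6  1.5]
  r 0.019 tooth dir 4.878463991496929 [ 9.5  1.7  2.3  4.8  6.7 11.3  4.2  1.9  2.1]
  r 0.0215 tooth dir 4.949675648160784 [ 9.   1.9  2.1  0.9  6.5 13.1  1.2  0.8  2.7]
  r 0.0165 tooth dir 5.41574559694153 [1.9 4.1 0.5 6.3 8.7 7.3 6.7 0.7 0.4]
  r 0.019 tooth dir 5.240844058317989 [ 5.1  1.4  2.9  3.4 11.6  9.9  6.7  0.7  2.2]
  r 0.0215 tooth dir 4.736729566967783 [ 9.9  1.8  1.6  0.6  9.8 11.2  2.6  0.4  2.4]
scene [ 0.55918473 -0.03751089  0.10291117] 5.89637591635804 -244.04156673805713
 bench 0.0005006638516983353 plate 0.012392858855019062
 spindle n 145 [ 0.55627864 -0.04012058  0.09114171] [0.08325985 0.09324458 0.09463963] [0.096 0.095 0.094 0.094 0.094 0.094 0.093 0.093 0.091 0.089 0.085 0.083]
  r 0.0165 tooth dir 5.9833967583240115 [ 8.3  4.9  5.6  4.9 15.9 14.4  1.8  1.2  1.5]
  r 0.019 tooth dir 5.908902613347507 [ 6.6  9.2  3.7  1.6 16.6 18.7  1.2  1.5  3.1]
  r 0.0215 tooth dir 6.029117391764785 [ 6.1 10.5  2.2  1.7 13.4 21.   1.7  1.8  3.8]
  r 0.0165 tooth dir 3.4969690980236763 [13.2  1.1 10.2 12.6 17.3  4.6  3.6  2.2  1.1]
  r 0.019 tooth dir 4.275691963289906 [10.3  6.4  3.1  6.5 19.2  4.3  6.   1.4  0.5]
  r 0.0215 tooth dir 7.180675265394096 [ 4.9 10.   3.2  0.4 16.6  2.6  9.2  0.6  0.7]
```

```bash
cat >> h.py <<'E'
def go(x,y,z,yaw):
    s=sense();w,a,b,c=s["orientation"];T=R.from_quat([a,b,c,w])
    t=np.radians(yaw);ty=np.array([np.cos(t),np.sin(t),0]);tz=np.array([0,0,-1.]);
    G=R.from_matrix(np.c_[np.cross(ty,tz),ty,tz])
    d=T.inv().apply(np.array([x,y,z])-s["eef_pos"])*1000; r=(T.inv()*G).as_rotvec(degrees=True)
    m=T.as_matrix()
    print("t %.2f pos"%s["t"],(s["eef_pos"]*1000).round(2),"yaw %.2f"%np.degrees(np.arctan2(m[1,1],m[0,1])),"F",s["force"].round(1),"M",s["moment"].round(2),"w %.1f"%(s["width"]*1e3),"q",s["qpos"].round(2),"\n -> shift",d.round(2),"turn",r.round(2))
E
python3 -c "
from h import *
go(.560,-.037,.16,95.5)"
```

```text
t 1.50 pos [197.53 619.24 238.7 ] yaw 72.31 F [-0.4 -0.9  0.1] M [-0.01  0.03 -0.  ] w 88.3 q [-1.33  0.54 -0.    1.54  0.    1.07 -0.07] 
 -> shift [-544.74 -515.07   78.72] turn [ -0.     0.   -23.19]
```

Call:
move_arm(
  series=[
    {"x": -545, "y": -515, "z": 20, "az": -23.2, "fingers": 0},
    {"x": -545, "y": -515, "z": 20, "az": -23.2, "fingers": 0},
    {"x": -545, "y": -515, "z": 20, "az": -23.2, "fingers": 0},
    {"x": -545, "y": -515, "z": 20, "az": -23.2, "fingers": 0},
    {"x": -545, "y": -515, "z": 20, "az": -23.2, "fingers": 0},
    {"x": -545, "y": -515, "z": 20, "az": -23.2, "fingers": 0},
    {"x": -545, "y": -515, "z": 20, "az": -23.2, "fingers": 0},
    {"x": -545, "y": -515, "z": 20, "az": -23.2, "fingers": 0},
    {"x": -545, "y": -515, "z": 20, "az": -23.2, "fingers": 0},
    {"x": -545, "y": -515, "z": 20, "az": -23.2, "fingers": 0},
  ],
)

```text
invalid input
```

```bash
python3 -c "
from h import *
go(.560,-.037,.12,95.5)"
```

```text
t 1.50 pos [197.53 619.24 238.7 ] yaw 72.31 F [-0.4 -0.9  0.1] M [-0.01  0.03 -0.  ] w 88.3 q [-1.33  0.54 -0.    1.54  0.    1.07 -0.07] 
 -> shift [-544.74 -515.07  118.72] turn [ -0.     0.   -23.19]
```

Call:
move_arm(
  series=[
    {"x": -545, "y": -515, "z": 20, "ax": 0, "ay": 0, "az": -23.2, "fingers": 0},
    {"x": -545, "y": -515, "z": 20, "ax": 0, "ay": 0, "az": -23.2, "fingers": 0},
    {"x": -545, "y": -515, "z": 20, "ax": 0, "ay": 0, "az": -23.2, "fingers": 0},
    {"x": -545, "y": -515, "z": 20, "ax": 0, "ay": 0, "az": -23.2, "fingers": 0},
    {"x": -545, "y": -515, "z": 20, "ax": 0, "ay": 0, "az": -23.2, "fingers": 0},
    {"x": -545, "y": -515, "z": 20, "ax": 0, "ay": 0, "az": -23.2, "fingers": 0},
    {"x": -545, "y": -515, "z": 20, "ax": 0, "ay": 0, "az": -23.2, "fingers": 0},
    {"x": -545, "y": -515, "z": 20, "ax": 0, "ay": 0, "az": -23.2, "fingers": 0},
  ],
)

```text
t: 2.17
eef_pos: [0.3595, 0.3258, 0.2301]
orientation: [0.0, -0.048, 0.999, 0.0]
force: [0.3, -0.4, -0.7]
width: 0.0371
grasp_force: 0.0
```

```bash
python3 -c "
from h import *
go(.560,-.037,.12,95.5)"
```

```text
t 2.17 pos [359.46 325.77 230.08] yaw 95.51 F [ 0.3 -0.4 -0.7] M [ 0.06 -0.05 -0.  ] w 37.1 q [-0.82  0.27 -0.01  1.97  0.    0.9   0.83] 
 -> shift [-164.72 -380.41  109.99] turn [0.03 0.03 0.01]
```

Call:
move_arm(
  series=[
    {"x": -165, "y": -380, "z": 80, "ax": 0, "ay": 0, "az": 0, "fingers": 0},
    {"x": -165, "y": -380, "z": 80, "ax": 0, "ay": 0, "az": 0, "fingers": 0},
    {"x": -165, "y": -380, "z": 80, "ax": 0, "ay": 0, "az": 0, "fingers": 0},
    {"x": -165, "y": -380, "z": 80, "ax": 0, "ay": 0, "az": 0, "fingers": 0},
    {"x": -165, "y": -380, "z": 80, "ax": 0, "ay": 0, "az": 0, "fingers": 0},
    {"x": -165, "y": -380, "z": 80, "ax": 0, "ay": 0, "az": 0, "fingers": 0},
    {"x": -165, "y": -380, "z": 80, "ax": 0, "ay": 0, "az": 0, "fingers": 0},
    {"x": -165, "y": -380, "z": 80, "ax": 0, "ay": 0, "az": 0, "fingers": 0},
    {"x": -165, "y": -380, "z": 80, "ax": 0, "ay": 0, "az": 0, "fingers": 0},
    {"x": -165, "y": -380, "z": 80, "ax": 0, "ay": 0, "az": 0, "fingers": 0},
  ],
)

```text
t: 3.0
eef_pos: [0.5578, -0.0322, 0.1506]
orientation: [0.0, -0.048, 0.999, 0.0]
force: [0.5, 0.7, -0.0]
width: 0.0002
grasp_force: 0.0
```

```bash
python3 -c "
from h import *
go(.560,-.037,.1,95.5)"
```

```text
t 3.00 pos [557.79 -32.16 150.65] yaw 95.52 F [ 0.5  0.7 -0. ] M [ 0.03 -0.02 -0.01] w 0.2 q [-0.13  0.5   0.14  1.86 -0.1   0.79  1.73] 
 -> shift [-1.7  -5.03 50.65] turn [0.   0.03 0.02]
```

Call:
move_arm(
  series=[
    {"x": 0, "y": 0, "z": 30, "ax": 0, "ay": 0, "az": 0, "fingers": 0},
    {"x": 0, "y": 0, "z": 48, "ax": 0, "ay": 0, "az": 0, "fingers": 0},
    {"x": 0, "y": 0, "z": 48, "ax": 0, "ay": 0, "az": 0, "fingers": 0},
    {"x": 0, "y": 0, "z": 48, "ax": 0, "ay": 0, "az": 0, "fingers": 0},
    {"x": 0, "y": 0, "z": 50, "ax": 0, "ay": 0, "az": 0, "fingers": 0},
    {"x": 0, "y": 0, "z": 52, "ax": 0, "ay": 0, "az": 0, "fingers": 0},
  ],
)

```text
t: 3.5
eef_pos: [0.5581, -0.0297, 0.1002]
orientation: [0.001, -0.049, 0.999, 0.0]
force: [-0.1, 0.4, 0.7]
width: 0.0003
grasp_force: 0.0
```

```bash
python3 -c "
from h import *
go(.560,-.037,.095,95.5)"
```

```text
t 3.50 pos [558.06 -29.72 100.24] yaw 95.56 F [-0.1  0.4  0.7] M [ 0.02 -0.02  0.  ] w 0.3 q [-0.12  0.57  0.13  1.89 -0.11  0.68  1.74] 
 -> shift [-1.21 -7.43  5.25] turn [-0.    0.16  0.06]
```

Call:
move_arm(
  series=[
    {"x": -1.2, "y": -7.4, "z": 1, "ax": 0, "ay": 0, "az": 0, "fingers": 0},
    {"x": -1.2, "y": -7.4, "z": 2, "ax": 0, "ay": 0, "az": 0, "fingers": 0},
    {"x": -1.2, "y": -7.4, "z": 3, "ax": 0, "ay": 0, "az": 0, "fingers": 0},
    {"x": -1.2, "y": -7.4, "z": 4, "ax": 0, "ay": 0, "az": 0, "fingers": 0},
    {"x": -1.2, "y": -7.4, "z": 5, "ax": 0, "ay": 0, "az": 0, "fingers": 0},
  ],
)

```text
t: 3.92
eef_pos: [0.5589, -0.0374, 0.094]
orientation: [0.0, -0.048, 0.999, 0.0]
force: [-3.4, -0.9, 19.6]
width: 0.0004
grasp_force: 10.5
```

Call:
move_arm(
  series=[
    {"x": 0, "y": 0, "z": 1, "ax": 0, "ay": 0, "az": 0, "fingers": 0},
    {"x": 0, "y": 0, "z": 1, "ax": 0, "ay": 0, "az": 0, "fingers": 0},
  ],
)

```text
t: 4.08
eef_pos: [0.5589, -0.0374, 0.094]
orientation: [0.0, -0.048, 0.999, 0.0]
force: [-4.6, 0.3, 12.5]
width: 0.0004
grasp_force: 6.5
```

Call:
move_arm(
  series=[
    {"x": 0, "y": 0, "z": 1, "ax": 0, "ay": 0, "az": 0, "fingers": 0},
    {"x": 0, "y": 0, "z": 1, "ax": 0, "ay": 0, "az": 0, "fingers": 0},
  ],
)

```text
t: 4.25
eef_pos: [0.559, -0.0374, 0.094]
orientation: [0.0, -0.048, 0.999, 0.0]
force: [-8.1, 0.4, 22.2]
width: 0.0004
grasp_force: 11.5
```

Call:
move_arm(
  series=[
    {"x": 0, "y": 0, "z": -12, "ax": 0, "ay": 0, "az": 0, "fingers": 1},
    {"x": 0, "y": 0, "z": -12, "ax": 0, "ay": 0, "az": 0, "fingers": 1},
    {"x": 0, "y": 0, "z": -12, "ax": 0, "ay": 0, "az": 0, "fingers": 1},
    {"x": 0, "y": 0, "z": -12, "ax": 0, "ay": 0, "az": 0, "fingers": 1},
    {"x": 0, "y": 0, "z": -12, "ax": 0, "ay": 0, "az": 0, "fingers": 1},
    {"x": 0, "y": 0, "z": -12, "ax": 0, "ay": 0, "az": 0, "fingers": 1},
    {"x": 0, "y": 0, "z": -12, "ax": 0, "ay": 0, "az": 0, "fingers": 1},
  ],
)

```text
t: 4.83
eef_pos: [0.5586, -0.0375, 0.1034]
orientation: [-0.0, -0.048, 0.999, -0.0]
force: [-0.5, -0.1, 0.7]
width: 0.0448
grasp_force: 0.0
```

```bash
python3 -c "
from h import *
go(.560,-.037,.056,95.5)"
```

```text
t 4.83 pos [558.59 -37.52 103.39] yaw 95.51 F [-0.5 -0.1  0.7] M [ 0.   -0.    0.05] w 44.8 q [-0.11  0.57  0.13  1.88 -0.11  0.7   1.75] 
 -> shift [-1.49  0.38 47.39] turn [-0.   -0.04  0.01]
```

Call:
move_arm(
  series=[
    {"x": -1.5, "y": 0.4, "z": 0, "ax": 0, "ay": 0, "az": 0, "fingers": 1},
    {"x": -1.5, "y": 0.4, "z": 0, "ax": 0, "ay": 0, "az": 0, "fingers": 1},
    {"x": -1.5, "y": 0.4, "z": 0, "ax": 0, "ay": 0, "az": 0, "fingers": 1},
    {"x": -1.5, "y": 0.4, "z": 5, "ax": 0, "ay": 0, "az": 0, "fingers": 1},
    {"x": -1.5, "y": 0.4, "z": 15, "ax": 0, "ay": 0, "az": 0, "fingers": 1},
    {"x": -1.5, "y": 0.4, "z": 30, "ax": 0, "ay": 0, "az": 0, "fingers": 1},
    {"x": -1.5, "y": 0.4, "z": 47, "ax": 0, "ay": 0, "az": 0, "fingers": 1},
    {"x": -1.5, "y": 0.4, "z": 47, "ax": 0, "ay": 0, "az": 0, "fingers": 0.5},
    {"x": -1.5, "y": 0.4, "z": 47, "ax": 0, "ay": 0, "az": 0, "fingers": 0.5},
    {"x": -1.5, "y": 0.4, "z": 47, "ax": 0, "ay": 0, "az": 0, "fingers": 0.5},
  ],
)

```text
t: 5.67
eef_pos: [0.5605, -0.0371, 0.057]
orientation: [0.0, -0.048, 0.999, -0.0]
force: [-0.4, -0.5, 1.1]
width: 0.0703
grasp_force: 0.0
```

Call:
move_arm(
  series=[
    {"x": 0, "y": 0, "z": 0, "ax": 0, "ay": 0, "az": 0, "fingers": 0.4},
    {"x": 0, "y": 0, "z": 0, "ax": 0, "ay": 0, "az": 0, "fingers": 0.4},
    {"x": 0, "y": 0, "z": 0, "ax": 0, "ay": 0, "az": 0, "fingers": 0.4},
    {"x": 0, "y": 0, "z": 0, "ax": 0, "ay": 0, "az": 0, "fingers": 0.4},
    {"x": 0, "y": 0, "z": 0, "ax": 0, "ay": 0, "az": 0, "fingers": 0.4},
  ],
)

```text
t: 6.08
eef_pos: [0.5607, -0.0367, 0.0574]
orientation: [0.0, -0.048, 0.999, 0.0]
force: [-0.6, 2.0, 4.0]
width: 0.0461
grasp_force: 30.0
```

```bash
python3 -c "
from h import *
go(.560,-.037,.056,95.5)"
```

```text
t 6.08 pos [560.7  -36.7   57.39] yaw 95.52 F [-0.6  2.   4. ] M [ 0.22  0.15 -0.02] w 46.1 q [-0.1   0.65  0.11  1.89 -0.12  0.61  1.76] 
 -> shift [ 0.73 -0.23  1.39] turn [0.01 0.05 0.02]
```

Call:
move_arm(
  series=[
    {"x": 0, "y": 0, "z": 0, "ax": 0, "ay": 0, "az": 4, "fingers": 0.4},
    {"x": 0, "y": 0, "z": 0, "ax": 0, "ay": 0, "az": 8, "fingers": 0.4},
    {"x": 0, "y": 0, "z": 0, "ax": 0, "ay": 0, "az": 12, "fingers": 0.4},
    {"x": 0, "y": 0, "z": 0, "ax": 0, "ay": 0, "az": 16, "fingers": 0.4},
    {"x": 0, "y": 0, "z": 0, "ax": 0, "ay": 0, "az": 20, "fingers": 0.4},
    {"x": 0, "y": 0, "z": 0, "ax": 0, "ay": 0, "az": 24, "fingers": 0.4},
    {"x": 0, "y": 0, "z": 0, "ax": 0, "ay": 0, "az": 27, "fingers": 0.4},
    {"x": 0, "y": 0, "z": 0, "ax": 0, "ay": 0, "az": 29, "fingers": 0.4},
    {"x": 0, "y": 0, "z": 0, "ax": 0, "ay": 0, "az": 29, "fingers": 0.4},
    {"x": 0, "y": 0, "z": 0, "ax": 0, "ay": 0, "az": 29, "fingers": 0.4},
  ],
)

```text
t: 6.92
eef_pos: [0.5607, -0.0367, 0.0574]
orientation: [0.0, 0.203, 0.979, 0.0]
force: [-0.9, 0.9, 4.8]
width: 0.0456
grasp_force: 30.0
```

```bash
python3 -c "
from h import *
go(.5607,-.0367,.0575,65.5)"
```

```text
t 6.92 pos [560.69 -36.66  57.38] yaw 66.55 F [-0.9  0.9  4.8] M [ 0.14  0.23 -0.09] w 45.6 q [-0.2   0.66  0.24  1.9  -0.26  0.62  1.37] 
 -> shift [-0.02 -0.03 -0.12] turn [0.03 0.03 1.05]
```

Call:
move_arm(
  series=[
    {"x": 0, "y": 0, "z": 0, "ax": 0, "ay": 0, "az": 1, "fingers": 0.4},
    {"x": 0, "y": 0, "z": 0, "ax": 0, "ay": 0, "az": 1, "fingers": 0.4},
    {"x": 0, "y": 0, "z": 0, "ax": 0, "ay": 0, "az": 1, "fingers": 0.4},
    {"x": 0, "y": 0, "z": 0, "ax": 0, "ay": 0, "az": 1, "fingers": 0.7},
    {"x": 0, "y": 0, "z": 0, "ax": 0, "ay": 0, "az": 1, "fingers": 0.9},
    {"x": 0, "y": 0, "z": 0, "ax": 0, "ay": 0, "az": 1, "fingers": 0.9},
    {"x": 0, "y": 0, "z": 0, "ax": 0, "ay": 0, "az": 1, "fingers": 0.9},
    {"x": 0, "y": 0, "z": -40, "ax": 0, "ay": 0, "az": 1, "fingers": 0.9},
    {"x": 0, "y": 0, "z": -80, "ax": 0, "ay": 0, "az": 1, "fingers": 0.9},
    {"x": 0, "y": 0, "z": -100, "ax": 0, "ay": 0, "az": 1, "fingers": 0.9},
  ],
)

```text
t: 7.75
eef_pos: [0.5618, -0.0375, 0.1603]
orientation: [0.002, 0.212, 0.977, 0.0]
force: [2.0, -0.8, 0.0]
width: 0.0793
grasp_force: 0.0
```

```bash
python3 - <<'E'
from h import *
for n in ["top","scene"]:   # slim pin pose: fit line of shank (z near 19) and head ends from saved depth
  p=np.load(n+"0.npy",allow_pickle=True).item(); W=pts(p);bz=.0005
  m=(np.hypot(W[...,0]-.474,W[...,1]+.20)<.075)&(W[...,2]>.008)&(W[...,2]<.05)
  k,l=cv2.connectedComponents(m.astype(np.uint8)); b=max(range(1,k),key=lambda i:(l==i).sum()); P=W[l==b]
  vx,vy,x0,y0=cv2.fitLine(P[:,:2].astype(np.float32),cv2.DIST_HUBER,0,.001,.001).ravel()
  d=np.array([vx,vy])*np.sign(vx);o=np.array([x0,y0])
  for _ in range(5):
    s=(P[:,:2]-o)@d; e=s.max(); sh=P[(s>e-.055)]
    vx,vy,x0,y0=cv2.fitLine(sh[:,:2].astype(np.float32),cv2.DIST_HUBER,0,.001,.001).ravel();d=np.array([vx,vy])*np.sign(vx);o=np.array([x0,y0])
  s=(P[:,:2]-o)@d;t=(P[:,:2]-o)@[-d[1],d[0]]
  hd=(P[:,2]>.027)
  print(n,"dir",np.degrees(np.arctan2(d[1],d[0])),"tip",o+d*s.max(),"len",s.max()-s.min(),"headtop mid",P[hd].mean(0),"s head",s.max()-s[hd].min(),s.max()-s[hd].max(),"t head",t[hd].mean())
  H=P[hd].mean(0)[:2];S=sh[:,:2].mean(0);print("  head->shank dir",np.degrees(np.arctan2(*(S-H)[::-1])))
E
```

```text
top dir 26.37623 tip [ 0.52889802 -0.17017608] len 0.09382020221528387 headtop mid [ 0.4572683  -0.20502748  0.03025689] s head 0.09382020221528387 0.06574750241585953 t head 0.0005992352615444162
  head->shank dir 25.673097862180352
scene dir 25.513905 tip [ 0.53038318 -0.17235312] len 0.09688721941992506 headtop mid [ 0.45608697 -0.20780466  0.02994274] s head 0.09688721941992506 0.06481120585126807 t head 7.2858541017762644e-06
  head->shank dir 25.321343364381615
```

```bash
python3 -c "
from h import *
go(.4572,-.206,.08,115.7)"
```

```text
t 7.75 pos [561.81 -37.53 160.29] yaw 65.47 F [ 2.  -0.8  0. ] M [-0.07 -0.1  -0.04] w 79.3 q [-0.25  0.5   0.31  1.86 -0.21  0.81  1.31] 
 -> shift [  25.5  -196.8    79.95] turn [-2.000e-02  2.200e-01 -5.023e+01]
```

Call:
move_arm(
  series=[
    {"x": 25.5, "y": -197, "z": 60, "ax": 0, "ay": 0.2, "az": -50.2, "fingers": 0.6},
    {"x": 25.5, "y": -197, "z": 60, "ax": 0, "ay": 0.2, "az": -50.2, "fingers": 0.6},
    {"x": 25.5, "y": -197, "z": 60, "ax": 0, "ay": 0.2, "az": -50.2, "fingers": 0.6},
    {"x": 25.5, "y": -197, "z": 60, "ax": 0, "ay": 0.2, "az": -50.2, "fingers": 0.6},
    {"x": 25.5, "y": -197, "z": 60, "ax": 0, "ay": 0.2, "az": -50.2, "fingers": 0.6},
    {"x": 25.5, "y": -197, "z": 60, "ax": 0, "ay": 0.2, "az": -50.2, "fingers": 0.6},
    {"x": 25.5, "y": -197, "z": 60, "ax": 0, "ay": 0.2, "az": -50.2, "fingers": 0.6},
    {"x": 25.5, "y": -197, "z": 60, "ax": 0, "ay": 0.2, "az": -50.2, "fingers": 0.6},
    {"x": 25.5, "y": -197, "z": 60, "ax": 0, "ay": 0.2, "az": -50.2, "fingers": 0.6},
    {"x": 25.5, "y": -197, "z": 60, "ax": 0, "ay": 0.2, "az": -50.2, "fingers": 0.6},
  ],
)

```text
t: 8.58
eef_pos: [0.4557, -0.2053, 0.0969]
orientation: [-0.001, -0.221, 0.975, 0.0]
force: [-0.8, -0.8, -0.0]
width: 0.0528
grasp_force: 0.0
```

```bash
python3 b.py; python3 - <<'E'
from h import *
ps=[camera(n) for n in ["top","scene"]]
ims=[]
for p,s in zip(ps,(60,85)):
    u,v=proj(p,[.52,-.1,.05]).round().astype(int); ims.append(cv2.resize(p["frame"][v-s:v+s,u-s:u+s],(400,400),interpolation=cv2.INTER_CUBIC))
save("c1",np.hstack(ims)); go(.4572,-.206,.04,115.7)
E
```

```text
top [ 0.5610099  -0.03632125  0.09164491] 5.250866331376646 -339.7957540042065
 bench 0.0004043830270514803 plate 0.012380498500703219
 spindle n 97 [ 0.55928055 -0.03560291  0.09212704] [0.08309691 0.09316223 0.09473218] [0.096 0.095 0.094 0.094 0.093 0.093 0.092 0.089 0.082 0.081 0.081 0.081]
  r 0.0165 tooth dir 36.65334282243559 [9.  1.7 3.3 7.8 5.  9.7 3.4 2.6 3.4]
  r 0.019 tooth dir 35.664801083048815 [11.7  1.3  4.4  8.5  4.4 11.8  1.   2.6  2. ]
  r 0.0215 tooth dir 35.49326810515076 [11.7  2.9  4.8  3.4  5.4 12.8  1.9  1.2  1. ]
  r 0.0165 tooth dir 36.239078747639454 [0.9 4.  5.3 5.8 9.4 6.7 5.3 1.6 2.3]
  r 0.019 tooth dir 34.67033997568835 [ 6.7  2.6  5.1  6.3 11.  10.3  4.   1.5  1.1]
  r 0.0215 tooth dir 35.337419130513 [13.3  3.6  3.3  1.1 10.4 10.2  3.2  0.5  1.1]
scene [ 0.55606608 -0.03678557  0.11516086] 6.598231205982254 -187.26810535256033
 bench 0.00047229467757015087 plate 0.012390149114988369
 spindle n 144 [ 0.55594725 -0.04029143  0.09119947] [0.08334491 0.09335944 0.09472441] [0.096 0.095 0.094 0.094 0.094 0.094 0.093 0.093 0.091 0.089 0.086 0.083]
  r 0.0165 tooth dir 41.68675794136462 [ 3.8  2.5  4.1 11.7 20.7  9.1  4.8  0.5  2.8]
  r 0.019 tooth dir 39.29463399401064 [ 3.8  6.1  5.1  7.4 21.4 11.2  7.1  1.7  1.8]
  r 0.0215 tooth dir 39.17067192724104 [ 4.6  9.5  9.4  5.7 16.7 12.2  8.9  1.   1.6]
  r 0.0165 tooth dir 37.32334809769637 [ 9.1  2.7  6.5 21.2 17.2  5.4  0.3  1.7  1.4]
  r 0.019 tooth dir 35.49825885173942 [ 3.  10.   7.1 15.3 18.6  7.8  2.7  2.7  1.1]
  r 0.0215 tooth dir 35.60275117574669 [10.2 13.9  8.1  8.4 17.1  6.8  7.7  4.1  1.8]
t 9.18 pos [ 455.43 -205.65   96.83] yaw 115.71 F [ 0.4 -0.5  0.1] M [ 0.06 -0.01  0.02] w 53.1 q [ 0.27  0.5   0.08  2.03 -0.06  0.61  2.41] 
 -> shift [-1.62 -1.16 56.82] turn [ 0.08 -0.18  0.01]
```

View pics/c1.png

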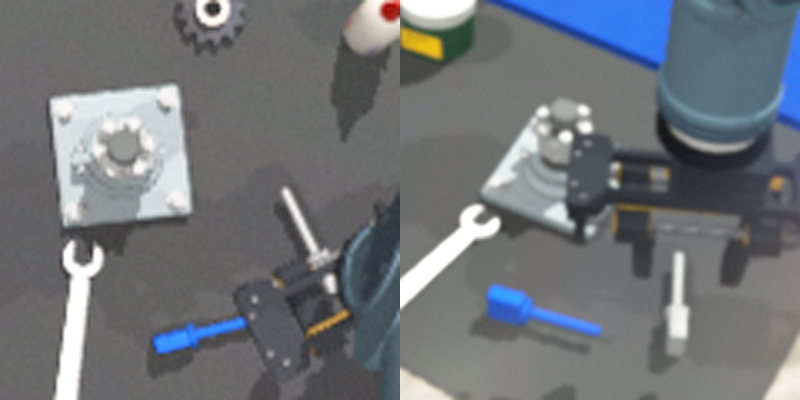

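```bash
python3 - <<'E'
from h import *
for n in ["top","scene"]:
  p=np.load(n+"0.npy",allow_pickle=True).item(); W=pts(p);f=p["frame"].astype(int)
  m=(f[...,2]>f[...,0]+60)&(W[...,2]>.005)&(W[...,2]<.05)&(W[...,0]<.5)&(np.hypot(W[...,0]-.405,W[...,1]+.1)<.1);P=W[m]
  i=P[:,1].argsort()[:6];print(n,P[i].round(3))
E
```

```text
top [[ 0.421 -0.15   0.016]
 [ 0.426 -0.15   0.018]
 [ 0.424 -0.15   0.018]
 [ 0.426 -0.148  0.016]
 [ 0.421 -0.147  0.018]
 [ 0.424 -0.147  0.02 ]]
scene [[ 0.425 -0.155  0.017]
 [ 0.421 -0.155  0.019]
 [ 0.419 -0.154  0.017]
 [ 0.427 -0.154  0.017]
 [ 0.423 -0.153  0.018]
 [ 0.425 -0.153  0.019]]
```

Call:
move_arm(
  series=[
    {"x": -1.6, "y": -1.2, "z": 10, "ax": 0, "ay": 0, "az": 0, "fingers": 0.36},
    {"x": -1.6, "y": -1.2, "z": 20, "ax": 0, "ay": 0, "az": 0, "fingers": 0.36},
    {"x": -1.6, "y": -1.2, "z": 40, "ax": 0, "ay": 0, "az": 0, "fingers": 0.36},
    {"x": -1.6, "y": -1.2, "z": 50, "ax": 0, "ay": 0, "az": 0, "fingers": 0.36},
    {"x": -1.6, "y": -1.2, "z": 55, "ax": 0, "ay": 0, "az": 0, "fingers": 0.36},
    {"x": -1.6, "y": -1.2, "z": 55, "ax": 0, "ay": 0, "az": 0, "fingers": 0.36},
  ],
)

```text
t: 9.68
eef_pos: [0.4561, -0.2057, 0.0403]
orientation: [-0.003, -0.222, 0.975, 0.001]
force: [-0.8, 0.7, 0.5]
width: 0.0318
grasp_force: 0.0
```

```bash
python3 - <<'E'
from h import *
go(.4572,-.206,.005,115.7)
E
```

```text
t 9.68 pos [ 456.08 -205.67   40.31] yaw 115.71 F [-0.8  0.7  0.5] M [0.09 0.03 0.  ] w 31.8 q [ 0.28  0.61  0.06  2.04 -0.07  0.5   2.42] 
 -> shift [-1.05 -0.91 35.3 ] turn [ 0.2  -0.3   0.01]
```

Call:
move_arm(
  series=[
    {"x": -1, "y": -0.9, "z": 15, "ax": 0.2, "ay": -0.3, "az": 0, "fingers": 0.36},
    {"x": -1, "y": -0.9, "z": 28, "ax": 0.2, "ay": -0.3, "az": 0, "fingers": 0.36},
    {"x": -1, "y": -0.9, "z": 35, "ax": 0.2, "ay": -0.3, "az": 0, "fingers": 0.36},
    {"x": -1, "y": -0.9, "z": 35, "ax": 0.2, "ay": -0.3, "az": 0, "fingers": 0.36},
    {"x": -1, "y": -0.9, "z": 35, "ax": 0.2, "ay": -0.3, "az": 0, "fingers": 0.36},
  ],
)

```text
t: 10.1
eef_pos: [0.4585, -0.2065, 0.0071]
orientation: [0.001, -0.222, 0.975, -0.001]
force: [1.1, 0.6, -0.2]
width: 0.032
grasp_force: 0.0
```

```bash
python3 - <<'E'
from h import *
go(.4572,-.206,.005,115.7)
E
```

```text
t 10.10 pos [ 458.46 -206.53    7.05] yaw 115.70 F [ 1.1  0.6 -0.2] M [ 0.07  0.02 -0.01] w 32.0 q [ 0.29  0.68  0.05  2.04 -0.08  0.42  2.43] 
 -> shift [0.91 1.03 2.05] turn [-0.11  0.12  0.  ]
```

Call:
move_arm(
  series=[
    {"x": 0.9, "y": 0.8, "z": 2, "ax": -0.1, "ay": 0.1, "az": 0, "fingers": 0.36},
    {"x": 0.9, "y": 0.8, "z": 2, "ax": -0.1, "ay": 0.1, "az": 0, "fingers": 0.1},
    {"x": 0.9, "y": 0.8, "z": 2, "ax": -0.1, "ay": 0.1, "az": 0, "fingers": 0.05},
    {"x": 0.9, "y": 0.8, "z": 2, "ax": -0.1, "ay": 0.1, "az": 0, "fingers": 0.05},
    {"x": 0.9, "y": 0.8, "z": 2, "ax": -0.1, "ay": 0.1, "az": 0, "fingers": 0.05},
    {"x": 0.9, "y": 0.8, "z": 2, "ax": -0.1, "ay": 0.1, "az": 0, "fingers": 0.05},
    {"x": 0.9, "y": 0.8, "z": 2, "ax": -0.1, "ay": 0.1, "az": 0, "fingers": 0.05},
  ],
)

```text
t: 10.68
eef_pos: [0.4576, -0.2063, 0.0052]
orientation: [0.001, -0.222, 0.975, -0.0]
force: [-0.8, 0.0, 6.2]
width: 0.0136
grasp_force: 30.0
```

```bash
python3 - <<'E'
from h import *
go(.4572,-.206,.005,115.7)
E
```

```text
t 10.68 pos [ 457.55 -206.26    5.21] yaw 115.71 F [-0.8  0.   6.2] M [ 0.06  0.13 -0.01] w 13.6 q [ 0.29  0.68  0.05  2.04 -0.08  0.42  2.43] 
 -> shift [0.2  0.39 0.21] turn [-0.05  0.05  0.01]
```

Call:
move_arm(
  series=[
    {"x": 0, "y": 0, "z": -30, "ax": 0, "ay": 0, "az": 0, "fingers": 0.05},
    {"x": 0, "y": 0, "z": -60, "ax": 0, "ay": 0, "az": 0, "fingers": 0.05},
    {"x": 0, "y": 0, "z": -75, "ax": 0, "ay": 0, "az": 0, "fingers": 0.05},
    {"x": 0, "y": 0, "z": -75, "ax": 0, "ay": 0, "az": 0, "fingers": 0.05},
  ],
)

```text
t: 11.02
eef_pos: [0.459, -0.2069, 0.0826]
orientation: [0.002, -0.222, 0.975, -0.001]
force: [-0.2, 0.6, -1.8]
width: 0.0135
grasp_force: 30.0
```

```bash
python3 - <<'E'
from h import *
go(.4412,-.048,.0802,95.4)
E
```

```text
t 11.02 pos [ 459.04 -206.9    82.57] yaw 115.70 F [-0.2  0.6 -1.8] M [0.03 0.02 0.02] w 13.5 q [ 0.28  0.53  0.07  2.03 -0.07  0.57  2.42] 
 -> shift [-52.83 150.92   1.98] turn [-0.18  0.27 20.3 ]
```

Call:
move_arm(
  series=[
    {"x": -53, "y": 151, "z": 2, "ax": -0.2, "ay": 0.3, "az": 20.3, "fingers": 0.05},
    {"x": -53, "y": 151, "z": 2, "ax": -0.2, "ay": 0.3, "az": 20.3, "fingers": 0.05},
    {"x": -53, "y": 151, "z": 2, "ax": -0.2, "ay": 0.3, "az": 20.3, "fingers": 0.05},
    {"x": -53, "y": 151, "z": 2, "ax": -0.2, "ay": 0.3, "az": 20.3, "fingers": 0.05},
    {"x": -53, "y": 151, "z": 2, "ax": -0.2, "ay": 0.3, "az": 20.3, "fingers": 0.05},
    {"x": -53, "y": 151, "z": 2, "ax": -0.2, "ay": 0.3, "az": 20.3, "fingers": 0.05},
    {"x": -53, "y": 151, "z": 2, "ax": -0.2, "ay": 0.3, "az": 20.3, "fingers": 0.05},
  ],
)

```text
t: 11.6
eef_pos: [0.4391, -0.0476, 0.0772]
orientation: [-0.003, -0.047, 0.999, 0.001]
force: [0.4, -0.3, -1.3]
width: 0.0139
grasp_force: 30.0
```

```bash
python3 - <<'E'
from h import *
go(.4412,-.048,.0652,95.4)
E
```

```text
t 11.60 pos [439.08 -47.55  77.24] yaw 95.44 F [ 0.4 -0.3 -1.3] M [0.   0.06 0.04] w 13.9 q [-0.13  0.48  0.17  2.18 -0.16  0.5   1.83] 
 -> shift [-2.14 -0.67 12.02] turn [ 0.1  -0.35  0.04]
```

Call:
move_arm(
  series=[
    {"x": -2.1, "y": -0.7, "z": 12, "ax": 0.1, "ay": -0.3, "az": 0, "fingers": 0.05},
    {"x": -2.1, "y": -0.7, "z": 12, "ax": 0.1, "ay": -0.3, "az": 0, "fingers": 0.05},
    {"x": -2.1, "y": -0.7, "z": 12, "ax": 0.1, "ay": -0.3, "az": 0, "fingers": 0.05},
    {"x": -2.1, "y": -0.7, "z": 12, "ax": 0.1, "ay": -0.3, "az": 0, "fingers": 0.05},
    {"x": -2.1, "y": -0.7, "z": 12, "ax": 0.1, "ay": -0.3, "az": 0, "fingers": 0.05},
    {"x": -2.1, "y": -0.7, "z": 12, "ax": 0.1, "ay": -0.3, "az": 0, "fingers": 0.05},
  ],
)

```text
t: 12.1
eef_pos: [0.4417, -0.048, 0.0661]
orientation: [0.0, -0.047, 0.999, 0.0]
force: [0.2, 0.3, -0.8]
width: 0.0137
grasp_force: 30.0
```

```bash
cat >> h.py <<'E'
def rel(along):
    s=sense();a=np.radians(5.4);u=np.array([np.cos(a),np.sin(a),0]);go(*(np.array([.5607,-.0367,.0652])-u*along/1000),95.4)
    d=(s["eef_pos"]-[.5607,-.0367,.0652]);print(" along %.2f lat %.2f dz %.2f"%(d@u*1e3,1e3*d@[-u[1],u[0],0],d[2]*1e3))
E
python3 - <<'E'
from h import *
rel(120)
ps=[camera(n) for n in ["top","scene"]]
ims=[]
for p,s in zip(ps,(35,45)):
    u,v=proj(p,[.53,-.038,.07]).round().astype(int); ims.append(cv2.resize(p["frame"][v-s:v+s,u-s:u+s],(400,400),interpolation=cv2.INTER_CUBIC))
save("c2",np.hstack(ims))
E
```

```text
t 12.10 pos [441.72 -47.98  66.08] yaw 95.36 F [ 0.2  0.3 -0.8] M [ 0.04  0.01 -0.  ] w 13.7 q [-0.12  0.5   0.16  2.18 -0.17  0.47  1.83] 
 -> shift [0.49 0.03 0.88] turn [ 0.03  0.03 -0.04]
 along -119.51 lat -0.03 dz 0.88
```

View pics/c2.png

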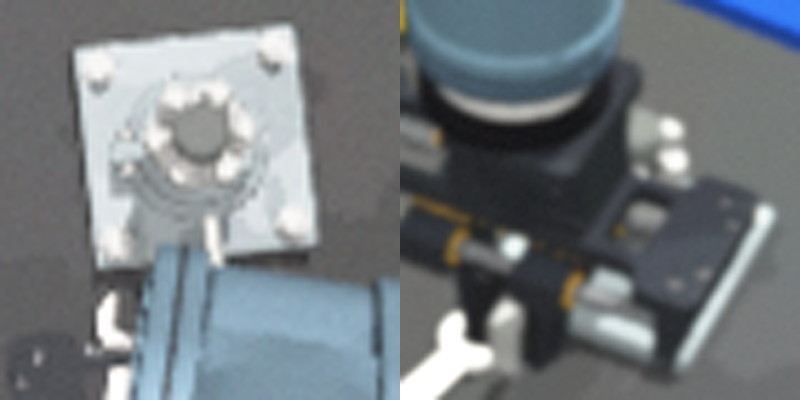

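Call:
move_arm(
  series=[
    {"x": 0, "y": 0, "z": 0.9, "ax": 0, "ay": 0, "az": 0, "fingers": 0.05},
    {"x": -5, "y": 0, "z": 0.9, "ax": 0, "ay": 0, "az": 0, "fingers": 0.05},
    {"x": -10, "y": 0, "z": 0.9, "ax": 0, "ay": 0, "az": 0, "fingers": 0.05},
    {"x": -15, "y": 0, "z": 0.9, "ax": 0, "ay": 0, "az": 0, "fingers": 0.05},
    {"x": -20, "y": 0, "z": 0.9, "ax": 0, "ay": 0, "az": 0, "fingers": 0.05},
    {"x": -20, "y": 0, "z": 0.9, "ax": 0, "ay": 0, "az": 0, "fingers": 0.05},
    {"x": -20, "y": 0, "z": 0.9, "ax": 0, "ay": 0, "az": 0, "fingers": 0.05},
    {"x": -20, "y": 0, "z": 0.9, "ax": 0, "ay": 0, "az": 0, "fingers": 0.05},
  ],
)

```text
t: 12.87
eef_pos: [0.4612, -0.0457, 0.0648]
orientation: [-0.0, -0.047, 0.999, 0.0]
force: [-0.5, -0.2, -1.6]
width: 0.0137
grasp_force: 30.0
```

```bash
python3 -c "
from h import *
rel(93)"
```

```text
t 12.87 pos [461.2  -45.68  64.78] yaw 95.41 F [-0.5 -0.2 -1.6] M [ 0.05  0.04 -0.01] w 13.7 q [-0.13  0.53  0.16  2.14 -0.17  0.49  1.83] 
 -> shift [-6.91 -0.42 -0.43] turn [ 0.03 -0.03  0.01]
 along -99.91 lat 0.42 dz -0.42
```

Call:
move_arm(
  series=[
    {"x": 0, "y": -0.4, "z": -0.4, "ax": 0, "ay": 0, "az": 0, "fingers": 0.05},
    {"x": -1, "y": -0.4, "z": -0.4, "ax": 0, "ay": 0, "az": 0, "fingers": 0.05},
    {"x": -2, "y": -0.4, "z": -0.4, "ax": 0, "ay": 0, "az": 0, "fingers": 0.05},
    {"x": -3, "y": -0.4, "z": -0.4, "ax": 0, "ay": 0, "az": 0, "fingers": 0.05},
    {"x": -4, "y": -0.4, "z": -0.4, "ax": 0, "ay": 0, "az": 0, "fingers": 0.05},
  ],
)

```text
t: 13.28
eef_pos: [0.4656, -0.0457, 0.0653]
orientation: [0.0, -0.047, 0.999, 0.0]
force: [-0.2, -0.4, -1.1]
width: 0.0137
grasp_force: 30.0
```

```bash
python3 -c "
from h import *
rel(93)"
```

```text
t 13.28 pos [465.62 -45.67  65.32] yaw 95.41 F [-0.2 -0.4 -1.1] M [ 0.03 -0.03  0.03] w 13.7 q [-0.13  0.53  0.16  2.13 -0.17  0.5   1.83] 
 -> shift [-2.5  -0.01  0.12] turn [0.03 0.01 0.01]
 along -95.50 lat 0.01 dz 0.12
```

Lined up to 0.1 mm; advance gently.

Call:
move_arm(
  series=[
    {"x": -1, "y": 0, "z": 0.1, "ax": 0, "ay": 0, "az": 0, "fingers": 0.05},
    {"x": -2, "y": 0, "z": 0.1, "ax": 0, "ay": 0, "az": 0, "fingers": 0.05},
    {"x": -3, "y": 0, "z": 0.1, "ax": 0, "ay": 0, "az": 0, "fingers": 0.05},
    {"x": -4, "y": 0, "z": 0.1, "ax": 0, "ay": 0, "az": 0, "fingers": 0.05},
  ],
)

```text
t: 13.62
eef_pos: [0.4695, -0.0453, 0.0651]
orientation: [-0.0, -0.047, 0.999, 0.0]
force: [0.2, -0.3, -1.0]
width: 0.0136
grasp_force: 30.0
```

```bash
python3 -c "
from h import *
rel(88)"
```

```text
t 13.62 pos [469.52 -45.28  65.14] yaw 95.41 F [ 0.2 -0.3 -1. ] M [-0.   -0.02  0.05] w 13.6 q [-0.13  0.53  0.16  2.12 -0.17  0.5   1.83] 
 -> shift [-3.59 -0.04 -0.06] turn [ 0.04 -0.    0.01]
 along -91.59 lat 0.04 dz -0.06
```

Call:
move_arm(
  series=[
    {"x": -1, "y": 0, "z": 0, "ax": 0, "ay": 0, "az": 0, "fingers": 0.05},
    {"x": -2, "y": 0, "z": 0, "ax": 0, "ay": 0, "az": 0, "fingers": 0.05},
    {"x": -3, "y": 0, "z": 0, "ax": 0, "ay": 0, "az": 0, "fingers": 0.05},
    {"x": -4, "y": 0, "z": 0, "ax": 0, "ay": 0, "az": 0, "fingers": 0.05},
    {"x": -5, "y": 0, "z": 0, "ax": 0, "ay": 0, "az": 0, "fingers": 0.05},
    {"x": -6, "y": 0, "z": 0, "ax": 0, "ay": 0, "az": 0, "fingers": 0.05},
  ],
)

```text
t: 14.12
eef_pos: [0.4755, -0.0447, 0.0652]
orientation: [-0.0, -0.047, 0.999, 0.0]
force: [-0.9, -0.0, -1.8]
width: 0.0137
grasp_force: 30.0
```

```bash
python3 -c "
from h import *
rel(78)"
```

```text
t 14.12 pos [475.51 -44.69  65.17] yaw 95.41 F [-0.9 -0.  -1.8] M [ 0.01  0.01 -0.02] w 13.7 q [-0.13  0.54  0.16  2.1  -0.17  0.51  1.82] 
 -> shift [-7.56 -0.06 -0.03] turn [0.04 0.   0.01]
 along -85.56 lat 0.06 dz -0.03
```

It is in the hole with no resistance. Home is at about -43; continue.

Call:
move_arm(
  series=[
    {"x": -2, "y": 0, "z": 0, "ax": 0, "ay": 0, "az": 0, "fingers": 0.05},
    {"x": -4, "y": 0, "z": 0, "ax": 0, "ay": 0, "az": 0, "fingers": 0.05},
    {"x": -6, "y": 0, "z": 0, "ax": 0, "ay": 0, "az": 0, "fingers": 0.05},
    {"x": -8, "y": 0, "z": 0, "ax": 0, "ay": 0, "az": 0, "fingers": 0.05},
    {"x": -10, "y": 0, "z": 0, "ax": 0, "ay": 0, "az": 0, "fingers": 0.05},
    {"x": -12, "y": 0, "z": 0, "ax": 0, "ay": 0, "az": 0, "fingers": 0.05},
    {"x": -14, "y": 0, "z": 0, "ax": 0, "ay": 0, "az": 0, "fingers": 0.05},
    {"x": -16, "y": 0, "z": 0, "ax": 0, "ay": 0, "az": 0, "fingers": 0.05},
  ],
)

```text
t: 14.78
eef_pos: [0.4916, -0.0432, 0.0652]
orientation: [-0.0, -0.047, 0.999, 0.0]
force: [-0.2, -0.2, -0.6]
width: 0.0134
grasp_force: 30.0
```

```bash
python3 -c "
from h import *
rel(55)"
```

```text
t 14.78 pos [491.55 -43.22  65.18] yaw 95.41 F [-0.2 -0.2 -0.6] M [ 0.04 -0.03  0.02] w 13.4 q [-0.13  0.56  0.16  2.06 -0.17  0.53  1.82] 
 -> shift [-14.45  -0.02  -0.02] turn [0.03 0.   0.01]
 along -69.45 lat 0.02 dz -0.02
```

Call:
move_arm(
  series=[
    {"x": -2.5, "y": 0, "z": 0, "ax": 0, "ay": 0, "az": 0, "fingers": 0.05},
    {"x": -5, "y": 0, "z": 0, "ax": 0, "ay": 0, "az": 0, "fingers": 0.05},
    {"x": -7.5, "y": 0, "z": 0, "ax": 0, "ay": 0, "az": 0, "fingers": 0.05},
    {"x": -10, "y": 0, "z": 0, "ax": 0, "ay": 0, "az": 0, "fingers": 0.05},
    {"x": -12.5, "y": 0, "z": 0, "ax": 0, "ay": 0, "az": 0, "fingers": 0.05},
    {"x": -15, "y": 0, "z": 0, "ax": 0, "ay": 0, "az": 0, "fingers": 0.05},
    {"x": -17.5, "y": 0, "z": 0, "ax": 0, "ay": 0, "az": 0, "fingers": 0.05},
    {"x": -20, "y": 0, "z": 0, "ax": 0, "ay": 0, "az": 0, "fingers": 0.05},
  ],
)

```text
t: 15.45
eef_pos: [0.5115, -0.0413, 0.0652]
orientation: [-0.0, -0.047, 0.999, 0.0]
force: [-0.6, 0.9, -0.3]
width: 0.0137
grasp_force: 30.0
```

```bash
python3 -c "
from h import *
rel(43)"
```

```text
t 15.45 pos [511.51 -41.33  65.18] yaw 95.41 F [-0.6  0.9 -0.3] M [ 0.01  0.01 -0.01] w 13.7 q [-0.14  0.58  0.17  2.01 -0.17  0.56  1.81] 
 -> shift [-6.41 -0.02 -0.02] turn [0.03 0.   0.01]
 along -49.41 lat 0.02 dz -0.02
```

Call:
move_arm(
  series=[
    {"x": -1, "y": 0, "z": 0, "ax": 0, "ay": 0, "az": 0, "fingers": 0.05},
    {"x": -2, "y": 0, "z": 0, "ax": 0, "ay": 0, "az": 0, "fingers": 0.05},
    {"x": -3, "y": 0, "z": 0, "ax": 0, "ay": 0, "az": 0, "fingers": 0.05},
    {"x": -4, "y": 0, "z": 0, "ax": 0, "ay": 0, "az": 0, "fingers": 0.05},
    {"x": -5, "y": 0, "z": 0, "ax": 0, "ay": 0, "az": 0, "fingers": 0.05},
  ],
)

```text
t: 15.87
eef_pos: [0.5163, -0.0409, 0.0652]
orientation: [-0.0, -0.047, 0.999, 0.0]
force: [-0.5, -0.9, -0.7]
width: 0.0138
grasp_force: 30.0
```

Call:
move_arm(
  series=[
    {"x": -0.5, "y": 0, "z": 0, "ax": 0, "ay": 0, "az": 0, "fingers": 0.05},
    {"x": -1, "y": 0, "z": 0, "ax": 0, "ay": 0, "az": 0, "fingers": 0.05},
  ],
)

```text
t: 16.03
eef_pos: [0.5172, -0.0408, 0.0652]
orientation: [-0.0, -0.047, 0.999, 0.0]
force: [-1.7, -1.0, -0.3]
width: 0.0139
grasp_force: 30.0
```

Call:
move_arm(
  series=[
    {"x": -0.5, "y": 0, "z": 0, "ax": 0, "ay": 0, "az": 0, "fingers": 0.05},
    {"x": -1, "y": 0, "z": 0, "ax": 0, "ay": 0, "az": 0, "fingers": 0.05},
  ],
)

```text
t: 16.2
eef_pos: [0.5173, -0.0408, 0.065]
orientation: [-0.001, -0.047, 0.999, 0.0]
force: [-3.8, -0.3, 2.3]
width: 0.0134
grasp_force: 30.0
```

Call:
move_arm(
  series=[
    {"x": -0.4, "y": 0, "z": 0, "ax": 0, "ay": 0, "az": 0, "fingers": 0.05},
    {"x": -0.8, "y": 0, "z": 0, "ax": 0, "ay": 0, "az": 0, "fingers": 0.05},
  ],
)

```text
t: 16.37
eef_pos: [0.5173, -0.0408, 0.0649]
orientation: [-0.002, -0.047, 0.999, 0.0]
force: [-6.2, -1.2, 2.9]
width: 0.0139
grasp_force: 30.0
```

Call:
move_arm(
  series=[
    {"x": -0.4, "y": 0, "z": 0, "ax": 0, "ay": 0, "az": 0, "fingers": 0.05},
    {"x": -0.4, "y": 0, "z": 0, "ax": 0, "ay": 0, "az": 0, "fingers": 0.05},
    {"x": -0.2, "y": 0, "z": 0, "ax": 0, "ay": 0, "az": 0, "fingers": 0.35},
    {"x": 0, "y": 0, "z": 0, "ax": 0, "ay": 0, "az": 0, "fingers": 0.35},
    {"x": 0, "y": 0, "z": 0, "ax": 0, "ay": 0, "az": 0, "fingers": 0.35},
    {"x": 0, "y": 0, "z": 0, "ax": 0, "ay": 0, "az": 0, "fingers": 0.35},
    {"x": 0, "y": 0, "z": -20, "ax": 0, "ay": 0, "az": 0, "fingers": 0.35},
    {"x": 0, "y": 0, "z": -50, "ax": 0, "ay": 0, "az": 0, "fingers": 0.35},
    {"x": 40, "y": 0, "z": -85, "ax": 0, "ay": 0, "az": 0, "fingers": 0.35},
    {"x": 80, "y": 0, "z": -100, "ax": 0, "ay": 0, "az": 0, "fingers": 0.35},
  ],
)

```text
t: 17.2
eef_pos: [0.4532, -0.047, 0.1626]
orientation: [0.003, -0.048, 0.999, 0.0]
force: [0.2, -0.5, 1.0]
width: 0.0311
grasp_force: 0.0
```

Call:
move_arm(
  series=[
    {"x": 0, "y": 40, "z": -30, "ax": 0, "ay": 0, "az": 0, "fingers": 0.35},
    {"x": 0, "y": 80, "z": -60, "ax": 0, "ay": 0, "az": 0, "fingers": 0.35},
    {"x": 0, "y": 120, "z": -60, "ax": 0, "ay": 0, "az": 0, "fingers": 0.35},
    {"x": 0, "y": 160, "z": -60, "ax": 0, "ay": 0, "az": 0, "fingers": 0.35},
    {"x": 0, "y": 200, "z": -60, "ax": 0, "ay": 0, "az": 0, "fingers": 0.35},
    {"x": 0, "y": 240, "z": -60, "ax": 0, "ay": 0, "az": 0, "fingers": 0.35},
    {"x": 0, "y": 240, "z": -60, "ax": 0, "ay": 0, "az": 0, "fingers": 0.35},
    {"x": 0, "y": 240, "z": -60, "ax": 0, "ay": 0, "az": 0, "fingers": 0.35},
  ],
)

```text
t: 17.87
eef_pos: [0.4272, 0.1953, 0.2205]
orientation: [0.0, -0.05, 0.999, 0.001]
force: [0.7, -0.8, -0.6]
width: 0.0308
grasp_force: 0.0
```

```bash
python3 - <<'E'
from h import *
ps=[camera(n) for n in ["top","scene"]]
ims=[]
for p,s in zip(ps,(35,45)):
    u,v=proj(p,[.54,-.038,.07]).round().astype(int); ims.append(cv2.resize(p["frame"][v-s:v+s,u-s:u+s],(400,400),interpolation=cv2.INTER_CUBIC))
save("c3",np.hstack(ims))
a=np.radians(5.4);d=np.array([np.cos(a),np.sin(a)])
for p in ps:
    W=pts(p);r=W[...,:2]-[.5607,-.0367];s=r@d;t=r@[-d[1],d[0]]
    m=(abs(t)<.005)&(s<-.015)&(s>-.08)&(W[...,2]>.06);P=np.c_[s[m],t[m],W[m][:,2]];h=P[P[:,2]>.086]
    print(len(P),"head along",h[:,0].min(),h[:,0].max(),"z",np.median(h[:,2]),"t",h[:,1].mean())
    m=(abs(t)<.008)&(s>.015)&(s<.06)&(W[...,2]>.066)&(W[...,2]<.09);print("  tip side",s[m].max() if m.any() else None)
go(.5,0,.2,95)
E
```

```text
64 head along -0.050997423781030976 -0.033120976916880866 z 0.0871726683330265 t -0.0006246433012051758
  tip side 0.03438129030791326
96 head along -0.0563403499065974 -0.0153523608618074 z 0.0873520146017418 t -0.0012843300432040382
  tip side 0.03499322492676275
t 17.97 pos [427.77 190.8  220.23] yaw 95.40 F [-0.2 -0.5  0.8] M [ 0.   -0.02  0.  ] w 30.9 q [-0.6   0.25  0.1   2.03 -0.03  0.87  1.18] 
 -> shift [ -53.96 -196.75   20.25] turn [-0.   0.   0.4]
```

View pics/c3.png

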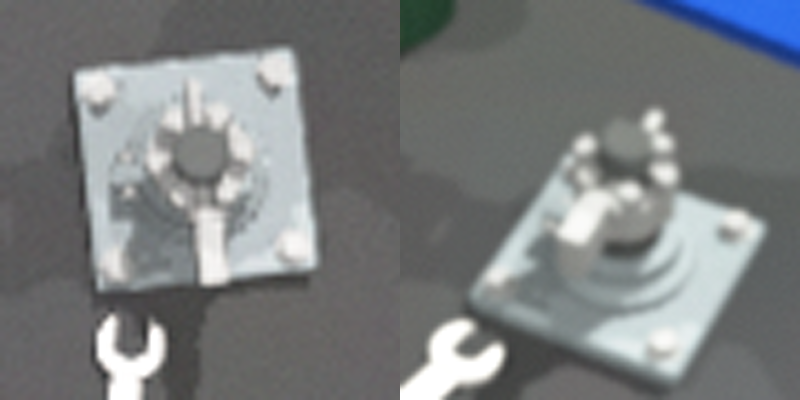

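```bash
python3 -c "
from h import *
rel(100)"
```

```text
t 17.97 pos [427.77 190.8  220.23] yaw 95.40 F [-0.2 -0.5  0.8] M [ 0.   -0.02  0.  ] w 30.9 q [-0.6   0.25  0.1   2.03 -0.03  0.87  1.18] 
 -> shift [ -10.93 -238.99  155.05] turn [-0.  0. -0.]
 along -110.93 lat 239.00 dz 155.03
```

Call:
move_arm(
  series=[
    {"x": 0, "y": -239, "z": 60, "ax": 0, "ay": 0, "az": 0, "fingers": 0},
    {"x": 0, "y": -239, "z": 60, "ax": 0, "ay": 0, "az": 0, "fingers": 0},
    {"x": 0, "y": -239, "z": 60, "ax": 0, "ay": 0, "az": 0, "fingers": 0},
    {"x": 0, "y": -239, "z": 60, "ax": 0, "ay": 0, "az": 0, "fingers": 0},
    {"x": 0, "y": -239, "z": 60, "ax": 0, "ay": 0, "az": 0, "fingers": 0},
    {"x": 0, "y": -239, "z": 60, "ax": 0, "ay": 0, "az": 0, "fingers": 0},
    {"x": 0, "y": -239, "z": 80, "ax": 0, "ay": 0, "az": 0, "fingers": 0},
    {"x": 0, "y": -239, "z": 120, "ax": 0, "ay": 0, "az": 0, "fingers": 0},
    {"x": 0, "y": -239, "z": 148, "ax": 0, "ay": 0, "az": 0, "fingers": 0},
    {"x": 0, "y": -239, "z": 148, "ax": 0, "ay": 0, "az": 0, "fingers": 0},
  ],
)

```text
t: 18.8
eef_pos: [0.446, -0.0486, 0.0684]
orientation: [-0.004, -0.045, 0.999, -0.0]
force: [-0.3, -0.6, -0.7]
width: 0.0004
grasp_force: 0.0
```

```bash
python3 -c "
from h import *
rel(75)"
```

```text
t 18.80 pos [446.01 -48.56  68.39] yaw 95.19 F [-0.3 -0.6 -0.7] M [ 0.04  0.1  -0.03] w 0.4 q [-0.13  0.5   0.17  2.17 -0.17  0.49  1.83] 
 -> shift [-40.32   1.17   2.85] turn [ 0.01 -0.48 -0.21]
 along -115.30 lat -1.02 dz 3.19
```

Call:
move_arm(
  series=[
    {"x": -10, "y": 1, "z": 0, "ax": 0, "ay": -0.4, "az": -0.2, "fingers": 0},
    {"x": -25, "y": 1, "z": 0, "ax": 0, "ay": -0.4, "az": -0.2, "fingers": 0},
    {"x": -36, "y": 1, "z": 0, "ax": 0, "ay": -0.4, "az": -0.2, "fingers": 0},
    {"x": -41, "y": 1, "z": 0, "ax": 0, "ay": -0.4, "az": -0.2, "fingers": 0},
    {"x": -43, "y": 1, "z": 0, "ax": 0, "ay": -0.4, "az": -0.2, "fingers": 0},
    {"x": -43, "y": 1, "z": 0, "ax": 0, "ay": -0.4, "az": -0.2, "fingers": 0},
  ],
)

```text
t: 19.3
eef_pos: [0.4923, -0.0419, 0.0737]
orientation: [0.003, -0.049, 0.999, 0.0]
force: [-5.1, -2.0, 5.2]
width: 0.0004
grasp_force: 8.0
```

```bash
python3 -c "
from h import *
rel(70)"
```

```text
t 19.30 pos [492.27 -41.94  73.71] yaw 95.57 F [-5.1 -2.   5.2] M [-0.15  0.92 -0.01] w 0.4 q [-0.14  0.54  0.17  2.07 -0.17  0.54  1.82] 
 -> shift [ 1.43 -1.22  8.5 ] turn [0.02 0.34 0.17]
 along -68.62 lat 1.23 dz 8.51
```

Call:
move_arm(
  series=[
    {"x": -0.6, "y": 0, "z": 0, "ax": 0, "ay": 0.3, "az": 0, "fingers": 0},
    {"x": -1, "y": 0, "z": 0, "ax": 0, "ay": 0.3, "az": 0, "fingers": 0},
  ],
)

```text
t: 19.47
eef_pos: [0.4923, -0.042, 0.0737]
orientation: [-0.0, -0.048, 0.999, 0.0]
force: [-7.9, -1.3, 6.2]
width: 0.0003
grasp_force: 8.3
```

```bash
python3 -c "
from h import *
rel(110)"
```

```text
t 19.47 pos [492.31 -42.03  73.66] yaw 95.55 F [-7.9 -1.3  6.2] M [-0.33  1.46  0.01] w 0.3 q [-0.14  0.54  0.17  2.06 -0.17  0.55  1.81] 
 -> shift [41.41 -1.03  8.5 ] turn [ 0.02 -0.06  0.15]
 along -68.59 lat 1.13 dz 8.46
```

Call:
move_arm(
  series=[
    {"x": 3, "y": 0, "z": 0, "ax": 0, "ay": 0, "az": 0, "fingers": 0},
    {"x": 30, "y": 0, "z": 0, "ax": 0, "ay": 0, "az": 0, "fingers": 0},
    {"x": 40, "y": 0, "z": -40, "ax": 0, "ay": 0, "az": 0, "fingers": 0},
    {"x": 40, "y": 0, "z": -80, "ax": 0, "ay": 0, "az": 0, "fingers": 0},
    {"x": 40, "y": 40, "z": -110, "ax": 0, "ay": 0, "az": 0, "fingers": 0},
    {"x": 40, "y": 80, "z": -130, "ax": 0, "ay": 0, "az": 0, "fingers": 0},
    {"x": 40, "y": 120, "z": -130, "ax": 0, "ay": 0, "az": 0, "fingers": 0},
    {"x": 40, "y": 160, "z": -130, "ax": 0, "ay": 0, "az": 0, "fingers": 0},
    {"x": 40, "y": 200, "z": -130, "ax": 0, "ay": 0, "az": 0, "fingers": 0},
    {"x": 40, "y": 200, "z": -130, "ax": 0, "ay": 0, "az": 0, "fingers": 0},
  ],
)

```text
t: 20.3
eef_pos: [0.4339, 0.1619, 0.2043]
orientation: [0.003, -0.053, 0.999, 0.003]
force: [0.2, -0.7, 0.3]
width: 0.0001
grasp_force: 0.0
```

```bash
python3 - <<'E'
from h import *
ps=[camera(n) for n in ["top","scene"]]
ims=[]
for p,s in zip(ps,(30,35)):
    u,v=proj(p,[.54,-.038,.07]).round().astype(int); ims.append(cv2.resize(p["frame"][v-s:v+s,u-s:u+s],(400,400),interpolation=cv2.INTER_CUBIC))
save("c4",np.hstack(ims)); go(.5,0,.2,95)
E
```

```text
t 20.40 pos [434.5  156.07 203.53] yaw 95.86 F [ 0.5 -0.6 -1.4] M [-0.01  0.02 -0.01] w 0.5 q [-0.56  0.26  0.13  2.06 -0.05  0.81  1.28] 
 -> shift [ -49.2  -161.95    3.45] turn [0.11 0.25 0.86]
```

View pics/c4.png

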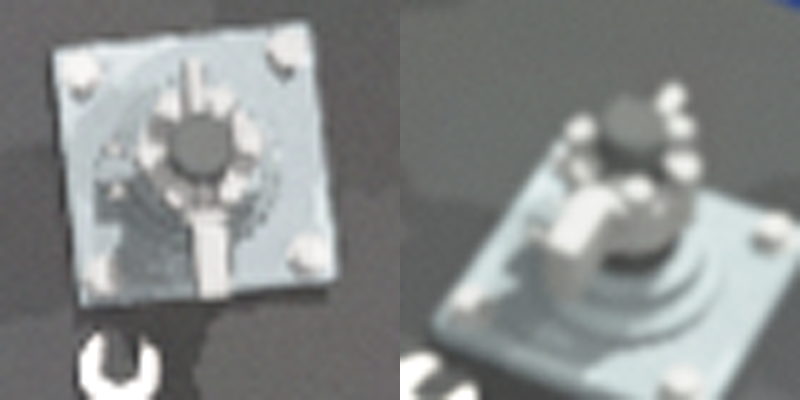

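The pin's collar sits against the nut (top crop 205,212), its tip shows out of the far slot (192,70), and the arm is clear of everything. Handing in.

```bash
python3 -c "
from cell import sign_off
print(sign_off())"
```

```text
the job is handed in; nothing more can be done
None
```

I tightened the nut about 30° clockwise to the next slot, pushed the slim pin through until its collar was against the nut, let go, and handed the job in at about 20 s; the judged result was not returned.

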